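# Set the gas flow knob and hang the tag

### The arm

A 6-joint arm with a two-finger parallel gripper is mounted at the origin on the work surface. World frame = base frame: x ahead of the robot, y to its left, z up, the work surface at z = 0. Lengths are in m, angles in rad, forces in N, time in s.
With the tool pointing down it reaches from about 0.35 to 0.975 m from the base axis. Payload 4.9 kg.
Tool frame: the origin (TCP) lies between the finger pads, 19 mm behind the fingertips; this is the grasp point; z points along the fingers, y is the line along which they close (so a half turn about z gives the same grasp; the last joint's range is limited). The gripper opens to 85 mm and grips with 20 to 120 N. Pads are 22 mm wide; open, the fingers measure 114 mm over their backs; the gripper's body (76 mm by 85 mm) begins 54 mm behind the grasp point. The pads swing forward as they close: fully open they stand 13 mm farther back than shut.
Start: joints at [1.078, 0.053, 1.613, -0, 1.476, -0.119], TCP at [0.228, 0.582, 0.25] pointing down, gripper open.
Joint ranges: [-3.01, 3.01], [-1.01, 2.22], [0.06, 2.58], [-1.02, 4.17], [0.09, 2.62], [-3.14, 3.14]. Speed limits (rad/s): [2.57, 2.57, 3.14, 3.14, 3.14, 3.14].

### API

Orientations are given as a rotation vector (axis times angle).
In Python, from cell import bot gives the robot as it stands.
- The arm moves only by the shell command python3 -m handwheel 'ROWS' [FORCE]. ROWS is a JSON object of lists of equal length, an entry for each row: "fingers": the closure in counts, from 0 (fully open) to 255 (shut); "linear": the shift along the tool's x, y, z in cm, a list of three; "spin": the turn about the tool's z in rad. In form: {"fingers": [fingers, ...], "linear": [[dx, dy, dz], ...], "spin": [spin, ...]}. A call has 1 to 5 rows; each row is the pose to reach, as a shift and turn from the pose commanded when the call began, along the tool's axes at that moment; what a row does not reach only later rows make up. A row lasts 1/12 s, in which the tool goes at most 41.7 mm and 7.16 degrees, less where a joint would pass 70% of its speed; a pose out of reach is approached as far as the arm can. A call with a gripper value outside its range is refused whole. The fingers move at their own pace and stop on an object; FORCE is the grip in N (left out, the last holds). Time passes only in rows, so rows that repeat a pose let the fingers close. It gives the time, the measured TCP pose, the force, the opening and the grip force at its end, in the units of the state.
- bot.read_state(): the state, without advancing time (a new reading comes with each control period).
- bot.snapshot(name): name is "scene" or "side" or "wrist"; returns a dict with "color" (384x512x3 uint8, red, green, blue), "intrinsics" (3x3 intrinsics, pixels), "xyz" and "orientation" of the camera in the world. Camera axes: x right, y up, looking along -z (the intrinsics and any distortion apply to the point x, -y, -z); pixel columns grow to the right and rows downward; lengths in m; the calibration is good to about 2 mm. The wrist camera is an equidistant fisheye: a pixel r from the principal point sees the ray r / f radians off the axis. A picture is of the moment at which its call begins. There is no depth.
- bot.finish_job(): hands the job in; it is judged then, once.
The state is a dict: "time_s": time; "joints": joint angles; "qd": joint speeds; "effort": joint torques, N m; "tcp_pos": TCP position; "orientation": TCP orientation; "ft_force": force on the tool from outside, world axes, zero at the start; "ft_torque": the same for the moment, N m; "finger_gap": finger opening in m; "finger_force": force on a finger pad.
Only numpy, scipy, OpenCV 4.12 (cv2) and the standard library are available. Lean on these libraries where they do the work, as an engineer would, in place of code of your own. Each camera call takes 0.05 s, during which the arm holds its last target. There are 200 camera calls.

### The job

Turn the bar knob on the sloping panel of the gas flow controller until its pointed end, with the small fin, lines up with the raised black tab on the steel ring around it, leaving that ring as it is set. Then hang the white tag by its hole on the peg of the stand to show that the flow has been set, and leave the bottle, the beaker and the spanner where they are.

Things in the scene. Friction and masses are not known exactly. Their poses are not given: they have to be found in the camera images.
- controller: Fixed light grey wedge, 180 deep (x), 170 wide (y), origin under its centre. Its face rises from 30 high at the front (-x) to 181 at the back; the face's normal leans 40 degrees from vertical to -x. The knob's axis meets the face at (-25, 0, 85) in this frame. A round gauge (54 across, 20 proud of the face) is centred 107 from that axis, up the slope and to -y.
- knob_grip (a point): On the knob's axis, 36 above the face, 2 below the bar's top: where to put the TCP. Turns with the knob: z is the axis out of the face, x points along the bar to the pointed end. The black bar to grip is 13 wide (y), 47 long (x -25 to 22, tapering to an edge; a white fin 4 wide goes on low to x 33) and runs from 12 to 38 above the face, on a round skirt of radius 29 (top 13 above the face).
- pointer (a point): Point that turns with the knob, in front of the bar's pointed end: 36 from the knob's axis, 13 above the face.
- mark (a point): Over the raised tab of the stiff steel ring, 36 from the knob's axis, 13 above the face; pointer and mark coincide when the knob is set. The ring (radius 42, top 6 above the face) lies round the knob; its one black block-shaped tab, 8 wide, stands out over the rim from radius 36 to 50, top 10 above the face.
- knob (a joint): Angle of the knob in rad, growing clockwise as seen looking at the face; 0 when the pointed end points straight up the slope. It stays where it is left.
- ring (a joint): Angle of the ring's tab in rad, same sense and same zero as the knob: the knob is set when both are equal.
- tag: Loose white plastic tag, a plate 84 long (x) x 44 wide (y) x 8 thick (z), 40 g, lying flat on the bench, label up; origin at the centre of its underside. A hole 20 across goes through it, centred 26 from the origin towards +x.
- tag_hole (a point): Centre of the tag's hole at mid thickness (26, 0, 4 in the tag's frame); z is the hole's axis.
- stand: Fixed tag stand: grey upright bar 36 wide (y), 16 thick, 185 tall, its front face at x = 0 of this frame, on a flat dark foot 12 thick reaching from x = -45 to 85, 110 wide. Origin at bench height under the middle of the front face. The peg sticks out of the front face 165 above the bench.
- peg_root (a point): Where the peg's axis leaves the upright's front face. z points along the peg to its free end, 42 degrees from vertical leaning towards -x of the stand; x of this frame points up and into the stand, y is level. The peg is a plain round steel pin of diameter 8.
- peg_tip (a point): Rounded free end of the peg, 56 from peg_root along the peg.
- bottle: Bystander: capped amber bottle, 60 across, 125 tall, origin under its centre.
- beaker: Bystander: small glass beaker, 68 across, 85 tall, origin under its centre.
- spanner: Bystander: steel spanner 150 long lying flat, origin under its middle.

How it is judged:
By the outcome, as a careful person would: the job done as asked, in the order asked, and still so for the second after the job is handed in, with the robot touching nothing.
It also fails if it takes over 64 s, if anything falls off the work surface, if the arm or the gripper's body presses on something with over 40 N, if the wrist force passes 120 N, or if a joint passes its speed limit or range.

## Working session

There is one attempt and no reset: what is moved stays moved. The work goes in short steps, Python scripts to look and compute and a shell command to move; the robot and the scene stay as the last step left them, time stands still between calls to the robot, and variables do not carry over. Pictures are saved under pics/ and viewed, at most 10 in all, crops included, and the job is handed in when it is done.

```bash
ls; mkdir -p pics; cat > h.py <<'E'
import cv2,numpy as np
from scipy.spatial.transform import Rotation as R
from cell import bot
def rot(o):
    o=np.array(o,float)
    return o if o.shape==(3,3) else R.from_rotvec(o).as_matrix()
def ray(s,u,v,fish=False):
    K=np.array(s["intrinsics"]);x=(u-K[0,2])/K[0,0];y=(v-K[1,2])/K[1,1]
    if fish:
        r=np.hypot(x,y);k=np.sin(r)/r if r>1e-9 else 1;d=np.array([x*k,-y*k,-np.cos(r)])
    else: d=np.array([x,-y,-1.]);d/=np.linalg.norm(d)
    return np.array(s["xyz"]),rot(s["orientation"])@d
def plane(s,u,v,z,fish=False):
    p,d=ray(s,u,v,fish);return p+d*(z-p[2])/d[2]
def proj(s,P,fish=False):
    K=np.array(s["intrinsics"]);q=rot(s["orientation"]).T@(np.array(P)-np.array(s["xyz"]));x,y,z=q[0],-q[1],-q[2]
    if fish:
        r=np.hypot(x,y);k=np.arctan2(r,z)/r
    else: k=1/z
    return np.array([K[0,0]*x*k+K[0,2],K[1,1]*y*k+K[1,2]])
def tri(s1,a,s2,b,f1=False,f2=False):
    p,d=ray(s1,*a,f1);q,e=ray(s2,*b,f2)
    t=np.linalg.lstsq(np.c_[d,-e],q-p,rcond=None)[0]
    return (p+d*t[0]+q+e*t[1])/2,np.linalg.norm(p+d*t[0]-q-e*t[1])
def snap(n,save=None):
    s=bot.snapshot(n)
    np.save(f"{save}.npy",s,allow_pickle=True)
    return s
def load(n): return np.load(n+".npy",allow_pickle=True).item()
def png(s,name,box=None,k=1):
    c=s["color"][:,:,::-1]
    if box: c=c[box[1]:box[3],box[0]:box[2]]
    cv2.imwrite(f"pics/{name}.png",cv2.resize(c,None,fx=k,fy=k,interpolation=cv2.INTER_CUBIC))
E
python3 - <<'E'
from h import *
for n in("scene","side","wrist"):
    s=snap(n,n+"0"); print(n,s["xyz"],rot(s["orientation"])[:,2],s["intrinsics"])
a,b=load("scene0"),load("side0")
c=np.vstack([a["color"],b["color"]])[:,:,::-1]
cv2.imwrite("pics/a.png",cv2.resize(a["color"][:,:,::-1],(800,600),interpolation=cv2.INTER_CUBIC))
cv2.imwrite("pics/b.png",cv2.resize(b["color"][:,:,::-1],(800,600),interpolation=cv2.INTER_CUBIC))
st=bot.read_state();print(st); print(rot(st["orientation"]))
E
```

```text
pics
scene [1.32705658 0.24430293 0.67347516] [0.80286446 0.23752308 0.5468011 ] [[377.53843254   0.         248.65131836]
 [  0.         377.53843254 190.51440036]
 [  0.           0.           1.        ]]
side [ 0.38741847 -0.6147159   0.6262692 ] [-0.20503436 -0.77993067  0.59132822] [[356.27953892   0.         256.86314056]
 [  0.         356.27953892 194.93060865]
 [  0.           0.           1.        ]]
wrist [0.15854703 0.60775518 0.37262199] [-0.26864178  0.10647459  0.95733733] [[297.31863964   0.         257.57902622]
 [  0.         297.31863964 192.25347105]
 [  0.           0.           1.        ]]
{'time_s': 0.15, 'joints': array([ 1.07800450e+00,  5.32261581e-02,  1.61398451e+00,  4.34481993e-05,
        1.47598725e+00, -1.18988653e-01]), 'qd': array([ 5.81587576e-05, -3.26095535e-03, -5.07072747e-03, -9.25184834e-04,
       -2.64691292e-03, -9.94511924e-04]), 'effort': array([ 4.92690233e-04, -3.94239914e+01, -3.70722806e+01, -2.37512307e-05,
        4.62468364e-03, -1.46739904e-05]), 'tcp_pos': array([0.22799021, 0.58144479, 0.24902889]), 'orientation': array([-5.83664852e-01, -3.08636321e+00,  2.38362603e-03]), 'ft_force': array([ 0.06128447, -0.12111186, -0.51485103]), 'ft_torque': array([-0.0032477 , -0.02400142, -0.04141967]), 'finger_force': 0.0, 'finger_gap': 0.08537252353687175}
[[-9.30943711e-01  3.65161842e-01 -7.97533877e-04]
 [ 3.65162638e-01  9.30942697e-01 -1.39379464e-03]
 [ 2.33497720e-04 -1.58877393e-03 -9.99998711e-01]]
```

View pics/a.png

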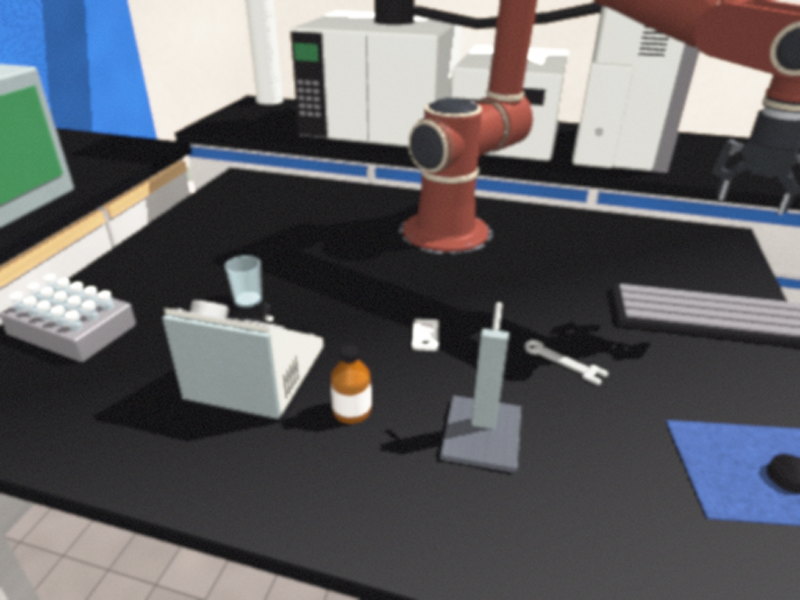

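View pics/b.png

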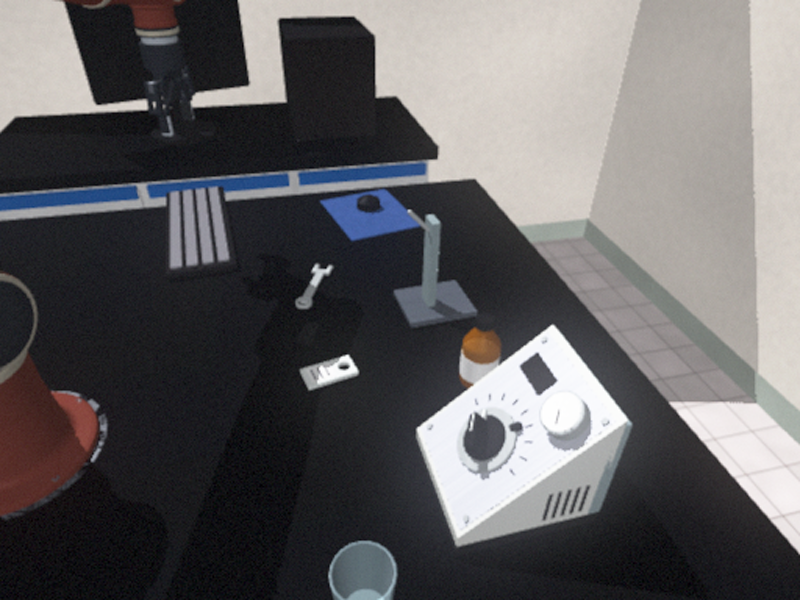

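```bash
python3 - <<'E'
from h import *
b=load("side0")
png(b,"c",(262,200,412,350),4)
k=.64
def P(u,v,z): return plane(b,u*k,v*k,z).round(4)
print("top",P(553,327,.181),P(630,422,.181)); print("front",P(417,432,.03),P(457,543,.03))
print("tag corners",[P(*c,.008) for c in((300,371),(349,355),(358,371),(311,388))],"hole",P(343.5,366,.008))
print("foot",[P(*c,.012) for c in((394,290),(457,282),(476,301),(411,319))])
a=load("scene0")
print(tri(a,(499*k,306*k),b,(409*k,212*k)))
print("foot sc",[plane(a,u*k,v*k,.012).round(4) for u,v in((452,398),(521,405),(516,462),(442,455))])
E
```

```text
top [ 0.7211 -0.1181  0.181 ] [ 0.7273 -0.285   0.181 ]
front [ 0.5431 -0.1218  0.03  ] [ 0.5445 -0.2904  0.03  ]
tag corners [array([0.399 , 0.0614, 0.008 ]), array([0.4821, 0.082 , 0.008 ]), array([0.4897, 0.0405, 0.008 ]), array([0.4117, 0.019 , 0.008 ])] hole [0.4689 0.0574 0.008 ]
foot [array([0.5981, 0.2449, 0.012 ]), array([0.7263, 0.2446, 0.012 ]), array([0.7408, 0.1755, 0.012 ]), array([0.6067, 0.149 , 0.012 ])]
(array([0.610328  , 0.19690603, 0.20170489]), np.float64(0.001091407625132205))
foot sc [array([0.6121, 0.1411, 0.012 ]), array([0.5963, 0.2505, 0.012 ]), array([0.7171, 0.2559, 0.012 ]), array([0.7349, 0.1511, 0.012 ])]
```

View pics/c.png

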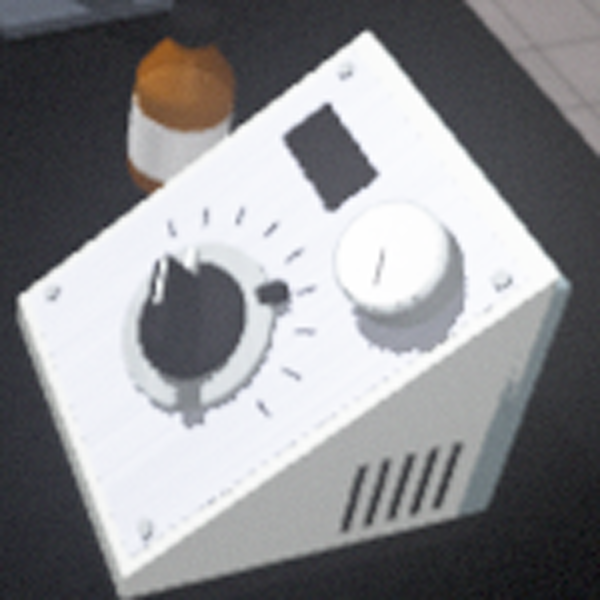

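```bash
cat >> h.py <<'E'
yaw=0.02; C=np.array([.634,-.2038,0]); Rz=R.from_euler("z",yaw).as_matrix()
n=Rz@[-np.sin(np.radians(40)),0,np.cos(np.radians(40))]; up=Rz@[np.cos(np.radians(40)),0,np.sin(np.radians(40))]; rt=Rz@[0,-1,0]
A=C+Rz@[-.025,0,.085]
def face(s,u,v,h,fish=False):
    p,d=ray(s,u,v,fish); t=((A+h*n-p)@n)/(d@n); q=p+d*t-A; x,y=q@up,q@rt
    return round(x,4),round(y,4),round(np.hypot(x,y),4),round(np.degrees(np.arctan2(y,x)),1)
E
python3 - <<'E'
from h import *
b=load("side0")
f=lambda u,v,h:face(b,262+u/4,200+v/4,h)
print("tab",f(272,292,.01)); print("fin?",f(190,258,.013),f(172,256,.038),f(158,280,.03))
print("gauge",f(395,250,.02),"ring L/B",f(122,330,.006),f(190,415,.006))
for h,r in((.006,.042),(.038,0),(.013,.029)): print(h,[((proj(b,A+h*n+r*(np.cos(t)*up+np.sin(t)*rt))-[262,200])*4).round() for t in(0,1.57,3.14,4.71)])
print(np.degrees(R.from_matrix(rot(bot.read_state()["orientation"])).as_euler("xyz")))
E
```

```text
tab (np.float64(0.0432), np.float64(0.0115), np.float64(0.0448), np.float64(14.9))
fin? (np.float64(0.0165), np.float64(-0.0301), np.float64(0.0343), np.float64(-61.2)) (np.float64(0.0162), np.float64(-0.0175), np.float64(0.0239), np.float64(-47.1)) (np.float64(0.0022), np.float64(-0.0175), np.float64(0.0177), np.float64(-82.7))
gauge (np.float64(0.1027), np.float64(0.0386), np.float64(0.1097), np.float64(20.6)) ring L/B (np.float64(-0.0337), np.float64(-0.0252), np.float64(0.0421), np.float64(-143.2)) (np.float64(-0.0201), np.float64(0.0363), np.float64(0.0415), np.float64(118.9))
0.006 [array([264., 279.]), array([229., 400.]), array([127., 380.]), array([162., 266.])]
0.038 [array([159., 304.]), array([159., 304.]), array([159., 304.]), array([159., 304.])]
0.013 [array([235., 289.]), array([210., 372.]), array([139., 359.]), array([164., 279.])]
[-1.79908970e+02 -1.33784340e-02  1.58582407e+02]
```

```bash
M="python3 -m handwheel"
$M '{"fingers":[255,255,255,255,255],"linear":[[-14,-15,0],[-14,-15,0],[-14,-15,0],[-14,-15,0],[-14,-15,0]],"spin":[0,0,0,0,0]}' 20
$M '{"fingers":[255,255,255,255,255],"linear":[[-14,-15,0],[-14,-15,0],[-14,-15,0],[-14,-15,0],[-14,-15,0]],"spin":[0,0,0,0,0]}' | tail -c 300
$M '{"fingers":[255,255,255,255,255],"linear":[[-14,-15,0],[-14,-15,0],[-14,-15,0],[-14,-15,0],[-14,-15,0]],"spin":[0,0,0,0,0]}' | tail -c 300
$M '{"fingers":[255,255,255,255,255],"linear":[[-14,-15,0],[-14,-15,0],[-14,-15,0],[-14,-15,0],[-14,-15,0]],"spin":[0,0,0,0,0]}'
python3 - <<'E'
from h import *
s=snap("wrist","w1"); png(s,"w1",None,1.5); print(s["xyz"],bot.read_state()["joints"],bot.read_state()["tcp_pos"])
E
```

```text
time_s: 0.57
tcp_pos: [0.3039, 0.389, 0.2495]
orientation: [-0.583, -3.087, 0.001]
ft_force: [0.6, -0.9, 0.5]
finger_gap: 0.0256
finger_force: 0.0
time_s: 0.98
tcp_pos: [0.3794, 0.1982, 0.2498]
orientation: [0.584, 3.086, -0.0]
ft_force: [0.2, 0.5, -0.6]
finger_gap: 0.0002
finger_force: 0.0
time_s: 1.4
tcp_pos: [0.4551, 0.0072, 0.2499]
orientation: [0.585, 3.086, -0.0]
ft_force: [-0.1, -0.2, 0.5]
finger_gap: -0.0002
finger_force: 0.0
time_s: 1.82
tcp_pos: [0.5306, -0.1836, 0.2495]
orientation: [-0.585, -3.086, -0.0]
ft_force: [0.8, 0.2, 0.6]
finger_gap: 0.0001
finger_force: 0.0
[ 0.46118688 -0.15741971  0.37333152] [-0.47148    -0.09130539  1.75637942 -0.00369823  1.47419329 -1.66312954] [ 0.53208867 -0.18906506  0.24913649]
```

View pics/w1.png

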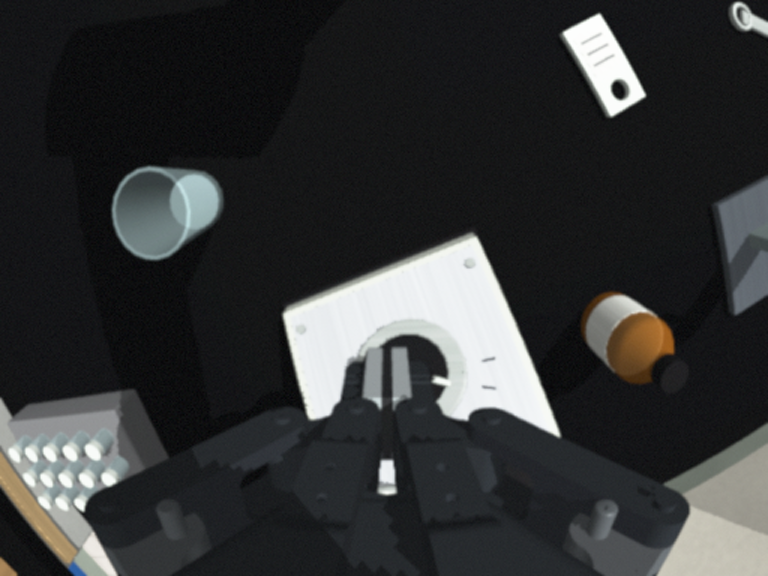

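```bash
python3 - <<'E'
from h import *
s=load("w1");w=lambda u,v,z:plane(s,u/1.5,v/1.5,z,True).round(4)
print("front",w(285,312,.03),w(473,235,.03)); print("fin",face(s,441/1.5,381/1.5,.013,True))
print("screws",face(s,469/1.5,264/1.5,0,True),face(s,301/1.5,329/1.5,0,True))
print("hole",w(620,90,.008),[w(*c,.008) for c in((561,34),(599,14),(646,97),(611,117))])
print("bottle,beaker",w(607,310,.0),w(152,212,.085))
E
```

```text
front [ 0.5459 -0.2811  0.03  ] [ 0.5418 -0.1153  0.03  ]
fin (np.float64(0.0155), np.float64(-0.0279), np.float64(0.0319), np.float64(-60.9))
screws (np.float64(-0.0635), np.float64(-0.078), np.float64(0.1006), np.float64(-129.2)) (np.float64(-0.0649), np.float64(0.065), np.float64(0.0919), np.float64(135.0))
hole [0.4695 0.0609 0.008 ] [array([0.4082, 0.0233, 0.008 ]), array([0.3982, 0.0684, 0.008 ]), array([0.4819, 0.0866, 0.008 ]), array([0.4902, 0.0427, 0.008 ])]
bottle,beaker [ 0.665  -0.0072  0.    ] [ 0.4282 -0.3235  0.085 ]
```

```bash
python3 - <<'E'
from h import *
s=snap("wrist","w2");g0=cv2.cvtColor(load("w1")["color"],cv2.COLOR_RGB2GRAY);g=cv2.cvtColor(s["color"],cv2.COLOR_RGB2GRAY)
crit=(3,50,.01)
pts=np.float32([[285,312],[473,235],[561,34],[599,14],[646,97],[611,117],[469,264],[301,329],[620,90]])/1.5
q,st,e=cv2.calcOpticalFlowPyrLK(g0,g,pts.reshape(-1,1,2),None,winSize=(15,15));q=q.reshape(-1,2);print((q-pts).round(1).tolist())
for i,z in enumerate([.03,.03,.008,.008,.008,.008]):print(plane(s,*q[i],z,True).round(4))
print([face(s,*q[i],0,True) for i in(6,7)],"hole",plane(s,*q[8],.008,True))
print(bot.read_state()["tcp_pos"])
E
```

```text
[[4.199999809265137, -2.5999999046325684], [4.699999809265137, -3.200000047683716], [3.5999999046325684, -2.9000000953674316], [3.4000000953674316, -2.799999952316284], [3.5, -3.0], [3.799999952316284, -3.0999999046325684], [4.900000095367432, -3.299999952316284], [4.099999904632568, -2.5999999046325684], [3.5999999046325684, -3.0]]
[ 0.5459 -0.2811  0.03  ]
[ 0.5419 -0.1153  0.03  ]
[0.4082 0.0233 0.008 ]
[0.3982 0.0684 0.008 ]
[0.4819 0.0866 0.008 ]
[0.4902 0.0428 0.008 ]
[(np.float64(-0.0635), np.float64(-0.0781), np.float64(0.1007), np.float64(-129.1)), (np.float64(-0.0649), np.float64(0.0652), np.float64(0.092), np.float64(134.9))] hole [0.46947786 0.06097071 0.008     ]
[ 0.53110916 -0.18576476  0.2490513 ]
```

```bash
M="python3 -m handwheel"
$M '{"fingers":[255,255,255,255],"linear":[[0,0,0],[0,0,0],[0,0,0],[0,0,0]],"spin":[0,0,0,0]}' | grep -E "time|pos|orient"
python3 - <<'E'
from h import *
print(load("w1")["xyz"],load("w2")["xyz"])
s=snap("wrist","w3");print(s["xyz"]);st=bot.read_state();print(st["tcp_pos"],rot(st["orientation"])[:,0]); s=snap("wrist","w3");print(s["xyz"]);print(bot.read_state()["tcp_pos"],bot.read_state()["qd"])
E
```

```text
time_s: 2.25
tcp_pos: [0.5303, -0.18, 0.2502]
orientation: [0.581, 3.087, 0.0]
[ 0.46118688 -0.15741971  0.37333152] [ 0.46265115 -0.16200706  0.37273567]
[ 0.46063654 -0.15393691  0.37385618]
[ 0.53028428 -0.18005405  0.25021617] [-9.31565562e-01  3.63573202e-01 -3.62017897e-04]
[ 0.46067519 -0.15398855  0.3739333 ]
[ 0.53036026 -0.18021259  0.2503178 ] [-0.00309463  0.00410818 -0.00376837 -0.00041871 -0.00126524 -0.00024297]
```

```bash
M="python3 -m handwheel"
$M '{"fingers":[255,255,255,255,255],"linear":[[-2.4,2.2,0],[-2.4,2.2,4],[-2.4,2.2,8],[-2.4,2.2,12.5],[-2.4,2.2,12.5]],"spin":[0,0,0,0,0]}' | grep -E "pos|ft"
$M '{"fingers":[255,255,255,255,255],"linear":[[0,0,0],[-0.7,0,0],[-1.3,0.1,0],[-1.95,0.2,0],[-1.95,0.2,0]],"spin":[0,0,0,0,0]}' | grep -E "pos|ft"
python3 - <<'E'
from h import *
b=snap("side","s3"); w=snap("wrist","w4"); print(bot.read_state()["tcp_pos"])
c=np.hstack([cv2.resize(b["color"][240:340,262:362],(500,500),interpolation=2),cv2.resize(w["color"][184:284,200:260],(300,500),interpolation=2)])
cv2.imwrite("pics/d.png",c[:,:,::-1])
E
```

```text
tcp_pos: [0.5555, -0.1664, 0.1161]
ft_force: [-1.3, 0.2, -1.8]
tcp_pos: [0.5809, -0.1753, 0.1285]
ft_force: [-4.6, 2.0, 4.4]
[ 0.58087705 -0.17516063  0.12811363]
```

View pics/d.png

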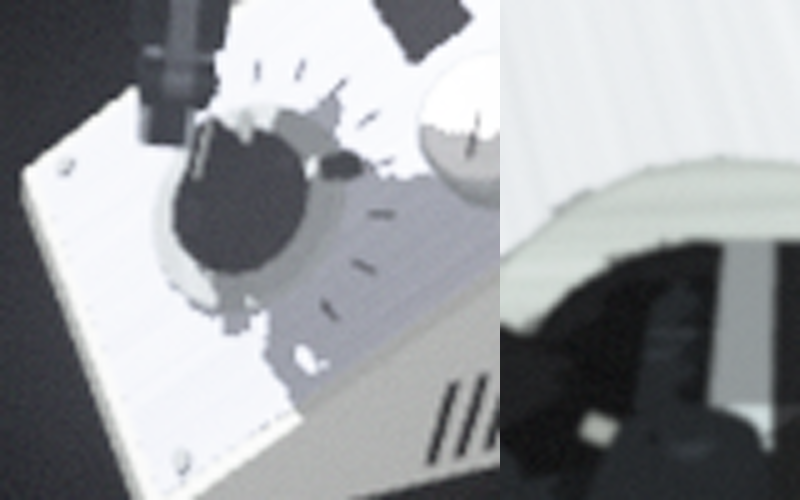

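```bash
M="python3 -m handwheel"
$M '{"fingers":[255,255,255,255,255],"linear":[[-0.4,0,0],[-0.6,-0.05,0],[-0.8,-0.12,0],[-1.0,-0.25,0],[-1.16,-0.4,0]],"spin":[0,0,0,0,0]}' | grep -E "pos|ft"
$M '{"fingers":[255,255,255],"linear":[[0,0,0],[0,0,0],[0,0,0]],"spin":[0,0,0]}' | grep -E "pos|ft"
python3 - <<'E'
from h import *
b=snap("side","s4"); w=snap("wrist","w5")
c=np.hstack([cv2.resize(b["color"][240:340,262:362],(400,400),interpolation=2),cv2.resize(w["color"][184:284,180:280],(400,400),interpolation=2)])
cv2.imwrite("pics/e.png",c[:,:,::-1])
E
```

```text
tcp_pos: [0.5892, -0.1804, 0.1286]
ft_force: [-11.2, 13.1, 12.5]
tcp_pos: [0.5897, -0.1811, 0.129]
ft_force: [-9.8, 9.3, 10.4]
```

View pics/e.png

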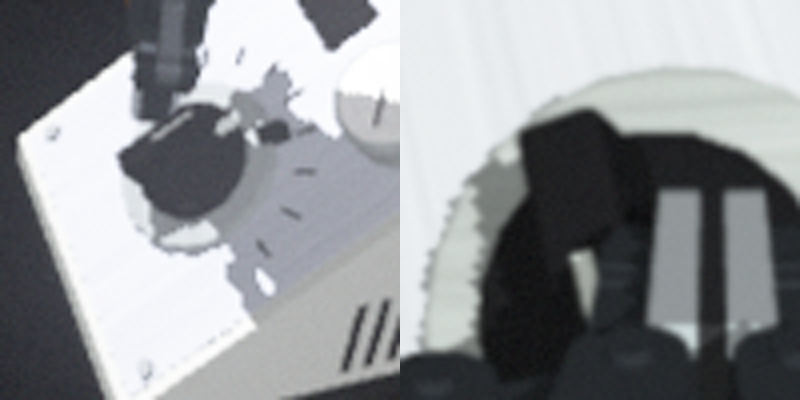

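```bash
python3 - <<'E'
from h import *
b=load("s4"); w=load("w5")
print("side fin",face(b,262+228/4,240+122/4,.013),"tab",face(b,262+272/4,240+130/4,.01))
print("wrist butt(top corners)",face(w,180+(525-400)/4,184+130/4,.038,True),face(w,180+(595-400)/4,184+112/4,.038,True),"fin",face(w,180+(583-400)/4,184+285/4,.013,True))
E
```

```text
side fin (np.float64(0.0277), np.float64(-0.0054), np.float64(0.0282), np.float64(-10.9)) tab (np.float64(0.0437), np.float64(0.0106), np.float64(0.045), np.float64(13.7))
wrist butt(top corners) (np.float64(-0.0228), np.float64(-0.0042), np.float64(0.0232), np.float64(-169.6)) (np.float64(-0.0215), np.float64(-0.0146), np.float64(0.026), np.float64(-145.7)) fin (np.float64(-0.0057), np.float64(0.0012), np.float64(0.0058), np.float64(168.1))
```

```bash
M="python3 -m handwheel"
$M '{"fingers":[255,255,255,200,135],"linear":[[0,0.6,0],[0,1.0,0],[0,1.0,-3],[0,1.0,-5.5],[-0.7,0,-5.5]],"spin":[0,0,0,0,-0.07]}' | grep -E "pos|ft"
$M '{"fingers":[135,135,135,135,135],"linear":[[0,-1.95,0],[0,-1.95,0],[0,-1.95,1],[0,-1.95,1],[0,-1.95,1]],"spin":[0,0,0,0,0]}' | grep -E "pos|ft|gap"
$M '{"fingers":[135,135,135],"linear":[[0,0,0],[0,0,0],[0,0,0]],"spin":[0,0,0]}' | grep -E "pos|ft|gap|ori"
python3 - <<'E'
from h import *
b=snap("side","s5"); w=snap("wrist","w6")
c=np.hstack([cv2.resize(b["color"][240:340,262:362],(400,400),interpolation=2),cv2.resize(w["color"][184:284,200:300],(400,400),interpolation=2)])
cv2.imwrite("pics/f.png",c[:,:,::-1])
E
```

```text
tcp_pos: [0.6, -0.1856, 0.1892]
ft_force: [1.2, -0.5, 1.3]
tcp_pos: [0.5895, -0.2031, 0.1689]
ft_force: [0.6, -0.2, 0.5]
finger_gap: 0.0403
tcp_pos: [0.5899, -0.2035, 0.17]
orientation: [0.475, 3.105, 0.0]
ft_force: [0.4, 0.3, -0.8]
finger_gap: 0.0403
```

View pics/f.png

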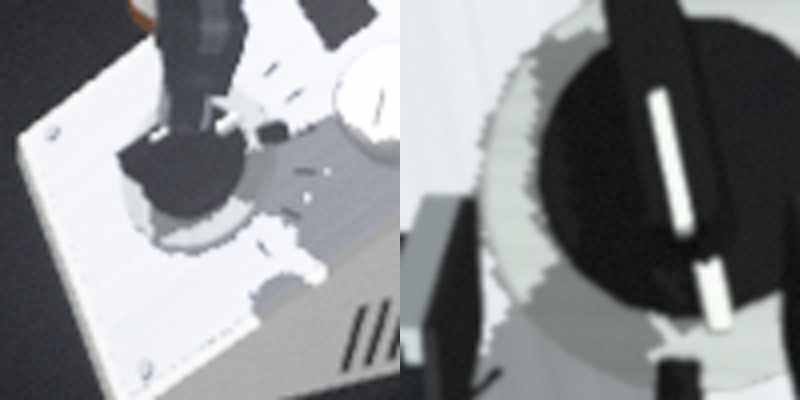

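```bash
python3 - <<'E'
from h import *
w=load("w6"); f=lambda u,v,h:np.array(face(w,200+(u-400)/4,184+v/4,h,True))
for p in((541,160),(735,18),(648,310),(575,255)): print("skirt",f(*p,.013))
for p in((482,180),(520,75),(545,340)): print("ring",f(*p,.006))
l1,l2=f(657,92,.038),f(685,232,.038); print("line",l1,l2,np.degrees(np.arctan2(l2[1]-l1[1],l2[0]-l1[0])))
f1,f2=f(708,264,.016),f(720,325,.016);print("fin",f1,f2,np.degrees(np.arctan2(f2[1]-f1[1],f2[0]-f1[0])))
print("tab",f(680,362,.01)); print(bot.read_state()["tcp_pos"])
E
```

```text
skirt [-6.800e-03  1.910e-02  2.030e-02  1.095e+02]
skirt [-2.21e-02 -2.30e-02  3.19e-02 -1.34e+02]
skirt [2.60e-02 6.80e-03 2.68e-02 1.47e+01]
skirt [1.25e-02 1.71e-02 2.12e-02 5.38e+01]
ring [-8.900e-03  3.290e-02  3.410e-02  1.051e+02]
ring [-2.750e-02  2.080e-02  3.450e-02  1.429e+02]
ring [2.48e-02 2.79e-02 3.73e-02 4.84e+01]
line [-3.200e-03 -7.400e-03  8.000e-03 -1.136e+02] [ 2.05e-02 -5.70e-03  2.13e-02 -1.55e+01] 4.102796923242021
fin [ 2.17e-02 -5.80e-03  2.25e-02 -1.50e+01] [ 3.26e-02 -5.00e-03  3.30e-02 -8.70e+00] 4.197668357160926
tab [3.60e-02 4.10e-03 3.63e-02 6.50e+00]
[ 0.58988004 -0.20369974  0.1701396 ]
```

```bash
python3 - <<'E'
from h import *
w=load("w1"); T=np.array([.5306,-.1836,.2495]); 
for d in (0,.01,.019): print(d,proj(w,T-[0,0,d],True)*1.5)
w=load("w5"); T=np.array([.5897,-.1811,.129]); 
for d in (0,.019): q=proj(w,T-[0,0,d],True);print(d,(q-[180,184])*4+[400,0])
w=load("w3"); T=np.array([.5303,-.1802,.2503]); print(rot(w["orientation"]))
E
```

```text
0 [389.37055782 398.3831189 ]
0.01 [389.16727918 383.40316416]
0.019 [389.00237439 371.31213177]
0 [718.69302795 326.44612891]
0.019 [717.25409289 254.42203481]
[[ 3.63954970e-01 -8.91410624e-01 -2.70044216e-01]
 [ 9.31416097e-01  3.48606581e-01  1.04582532e-01]
 [ 9.13210453e-04 -2.89586862e-01  9.57151302e-01]]
```

```bash
M="python3 -m handwheel"
$M '{"fingers":[135,135,135,135,135],"linear":[[0.2,0.67,0],[0.2,0.67,1.2],[0.2,0.67,2.4],[0.2,0.67,3.4],[0.2,0.67,4.1]],"spin":[-0.1,-0.17,-0.17,-0.17,-0.17]}' | grep -E "pos|ft"
$M '{"fingers":[135,135,135,135],"linear":[[0,0,0.2],[0,0,0.4],[0,0,0.6],[0,0,0.6]],"spin":[0,0,0,0]}' | grep -E "pos|ft"
$M '{"fingers":[255,255,255,255,255],"linear":[[0,0,0],[0,0,0],[0,0,0],[0,0,0],[0,0,0]],"spin":[0,0,0,0,0]}' 20| grep -E "pos|ft|fing"
```

```text
tcp_pos: [0.589, -0.1966, 0.1269]
ft_force: [-0.9, 0.0, -0.1]
tcp_pos: [0.5899, -0.197, 0.123]
ft_force: [0.4, 0.3, -0.4]
tcp_pos: [0.5902, -0.1972, 0.1237]
ft_force: [0.5, 0.5, 2.1]
finger_gap: 0.0128
finger_force: 19.6
```

```bash
M="python3 -m handwheel"
$M '{"fingers":[255,255,255,255,255],"linear":[[0,0,0],[0,0,0],[0,0,0],[0,0,0],[0,0,0]],"spin":[0.06,0.12,0.18,0.24,0.265]}' | grep -E "pos|ft|fing"
$M '{"fingers":[255,255],"linear":[[0,0,0],[0,0,0]],"spin":[0,0]}' | grep -E "pos|ft|fing|orie"
$M '{"fingers":[135,135,135,135,135],"linear":[[0,0,0],[0,0,0],[0,0,-1],[0,0,-3],[0,0,-5]],"spin":[0,0,0,0,0]}' | grep -E "pos|ft"
$M '{"fingers":[135,135,135],"linear":[[0,0,0],[0,0,0],[0,0,0]],"spin":[0,0,0]}' | grep -E "pos|ft|gap|ori"
python3 - <<'E'
from h import *
b=snap("side","s6"); w=snap("wrist","w7")
c=np.hstack([cv2.resize(b["color"][240:340,262:342],(320,400),interpolation=2),cv2.resize(w["color"][190:290,200:320],(480,400),interpolation=2)])
cv2.imwrite("pics/g.png",c[:,:,::-1])
E
```

```text
tcp_pos: [0.59, -0.1968, 0.1242]
ft_force: [-4.7, 0.6, 8.6]
finger_gap: 0.0132
finger_force: 47.3
tcp_pos: [0.5899, -0.1968, 0.1242]
orientation: [-0.62, -3.08, -0.0]
ft_force: [-2.8, 1.0, 6.9]
finger_gap: 0.0131
finger_force: 46.5
tcp_pos: [0.589, -0.1965, 0.1725]
ft_force: [0.5, 0.3, 0.4]
tcp_pos: [0.5896, -0.1967, 0.1725]
orientation: [-0.622, -3.079, -0.0]
ft_force: [0.5, 0.6, -1.3]
finger_gap: 0.0401
```

View pics/g.png

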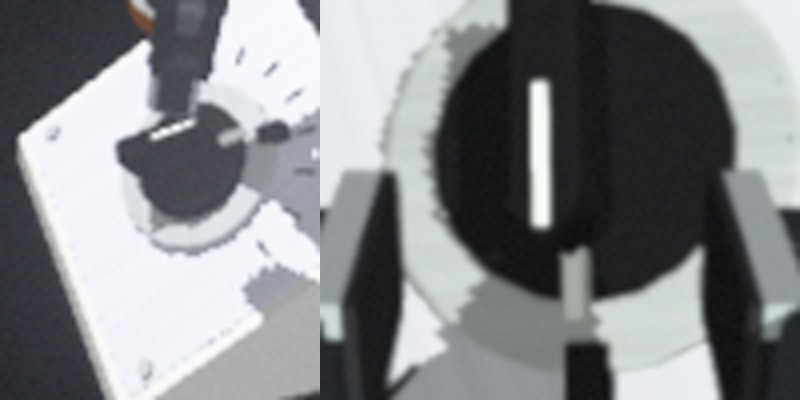

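```bash
python3 - <<'E'
from h import *
w=load("w7"); f=lambda u,v,h:np.array(face(w,200+(u-320)/4,190+v/4,h,True))
sk=[f(*p,.013)[:2] for p in((438,160),(735,150),(690,45),(540,293))]
M=np.array([[2*x,2*y,1] for x,y in sk]);r=np.array([x*x+y*y for x,y in sk]);c=np.linalg.lstsq(M,r,rcond=None)[0];print("c",c[:2],np.sqrt(c[2]+c[0]**2+c[1]**2))
c=c[:2]
def ang(p): p=p[:2]-c;return p.round(4),np.degrees(np.arctan2(p[1],p[0])).round(1)
print("ring",[np.hypot(*(f(*p,.006)[:2]-c)) for p in((386,150),(799,120),(620,370))])
l1,l2=f(540,80,.038),f(541,228,.038); print("line",np.degrees(np.arctan2(l2[1]-l1[1],l2[0]-l1[0])),ang(l1),ang(l2))
for h in(.013,.018,.022):print("fin",ang(f(575,250,h)),ang(f(577,316,h)))
print("tab",ang(f(588,345,.01)),ang(f(589,390,.01)))
# where would the tab at angle of the fin appear
g=cv2.cvtColor(w["color"],cv2.COLOR_RGB2GRAY)
for v in(278,282,286): print(v,g[v,255:280])
for v in(255,262,268): print(v,g[v,255:280])
E
```

```text
c [ 0.00237089 -0.00762088] 0.027672479136543873
ring [np.float64(0.041809577961095044), np.float64(0.039479057743743086), np.float64(0.040354668022355475)]
line 18.43494882292201 (array([-0.0056, -0.0009]), np.float64(-171.0)) (array([0.0178, 0.0069]), np.float64(21.2))
fin (array([0.0172, 0.0074]), np.float64(23.3)) (array([0.0286, 0.0109]), np.float64(20.9))
fin (array([0.0184, 0.0065]), np.float64(19.5)) (array([0.0295, 0.0099]), np.float64(18.6))
fin (array([0.0194, 0.0057]), np.float64(16.4)) (array([0.0302, 0.0091]), np.float64(16.8))
tab (array([0.0337, 0.0114]), np.float64(18.7)) (array([0.0414, 0.0139]), np.float64(18.6))
278 [125 124 125 125 125 111  64  25  19  17  22  22  20  23  22  25  69 143
 198 209 211 210 212 211 211]
282 [135 132 131 131 133 122  70  26  20  22  23  22  22  24  22  23  43  99
 162 197 208 210 212 214 216]
286 [150 150 147 146 146 133  75  28  21  20  25  19  17  22  24  19  22  51
 124 200 231 235 236 235 235]
255 [ 22  20  23  21  43 101 152 163 167 165 152 124  89  47  25  30  32  30
  34  33  33  33  35  32  33]
262 [ 18  21  22  22  39  94 150 167 171 168 154 125  92  49  24  25  25  30
  30  32  36  46  55  68  91]
268 [128 129 129 128 126 133 152 164 166 166 156 133 136 166 197 210 214 215
 215 215 215 215 215 215 215]
```

```bash
M="python3 -m handwheel"
$M '{"fingers":[135,135,135,135,135],"linear":[[0,0,-3],[12.2,8.3,-3],[12.2,8.3,-3],[12.2,8.3,-3],[12.2,8.3,-3]],"spin":[0,0,0,0,0]}' | grep -E "pos|ft"
$M '{"fingers":[0,0,0,0,0],"linear":[[12.3,8.4,0],[12.3,8.4,0],[12.3,8.4,0],[12.3,8.4,0],[12.3,8.4,0]],"spin":[0,0,0,0,0]}' | grep -E "pos|ft"
$M '{"fingers":[0,0,0,0,0],"linear":[[0,0,2],[0,0,5],[0,0,8],[0,0,10],[0,0,10]],"spin":[-0.12,-0.24,-0.36,-0.48,-0.62]}' | grep -E "pos|ft|orient"
$M '{"fingers":[0,0,0],"linear":[[0,0,0],[0,0,0],[0,0,0]],"spin":[-0.02,-0.02,-0.02]}' | grep -E "time|pos|ft|gap|ori"
python3 - <<'E'
from h import *
w=snap("wrist","w8"); g=cv2.cvtColor(w["color"],cv2.COLOR_RGB2GRAY)
_,m=cv2.threshold(g,150,255,0);cs,h=cv2.findContours(m,cv2.RETR_CCOMP,cv2.CHAIN_APPROX_NONE)
for i,c in enumerate(cs):
    if cv2.contourArea(c)<150: continue
    q=np.array([plane(w,*p[0],.008,True)[:2] for p in c],np.float32)
    (x,y),(a,b),t=cv2.minAreaRect(q*1000);print(i,h[0][i],"px",c.reshape(-1,2).mean(0).round(),"mm",round(x,1),round(y,1),round(a,1),round(b,1),round(t,1))
st=bot.read_state();print(st["tcp_pos"],st["joints"])
E
```

```text
tcp_pos: [0.507, -0.0703, 0.2012]
ft_force: [0.1, -0.1, -0.3]
tcp_pos: [0.4261, 0.0552, 0.2015]
ft_force: [0.3, 0.0, -0.6]
tcp_pos: [0.4247, 0.052, 0.0967]
orientation: [0.331, -3.113, -0.002]
ft_force: [-0.2, 0.0, -0.4]
time_s: 9.25
tcp_pos: [0.4295, 0.0519, 0.1035]
orientation: [-0.35, 3.121, -0.0]
ft_force: [0.2, 0.6, -0.5]
finger_gap: 0.0854
2 [ 3  1 -1 -1] px [508. 355.] mm 620.0 521.0 166.7 26.2 47.3
3 [ 5  2  4 -1] px [ 21. 307.] mm 713.1 -277.1 95.0 451.8 56.4
5 [ 6  3 -1 -1] px [367. 263.] mm 463.7 161.0 57.3 13.9 43.1
6 [ 7  5 -1 -1] px [148. 263.] mm 507.6 -32.2 13.0 57.8 72.5
7 [ 9  6  8 -1] px [480. 261.] mm 448.2 307.0 153.6 38.3 67.3
9 [-1  7 10 -1] px [259. 214.] mm 442.5 55.4 86.8 45.8 11.9
10 [-1 -1 -1  9] px [258. 246.] mm 466.5 60.5 17.3 16.7 54.9
[0.4296252  0.05191638 0.10379569] [-5.20055665e-02 -2.93817160e-01  2.18249274e+00 -8.47038105e-05
  1.25137762e+00 -1.84664152e+00]
```

```bash
M="python3 -m handwheel"
$M '{"fingers":[0,0,0,0,0],"linear":[[0.5,-0.05,2],[0.5,-0.05,4],[0.5,-0.05,6],[0.5,-0.05,7],[0.5,-0.05,7.5]],"spin":[0.01,0.01,0.01,0.01,0.01]}' | grep -E "pos|ft"
$M '{"fingers":[0,0,0,0,0],"linear":[[0,0,0.2],[0,0,0.5],[0,0,0.8],[0,0,1.0],[0,0,1.0]],"spin":[0,0,0,0,0]}' | grep -E "pos|ft"
$M '{"fingers":[255,255,255,255,255],"linear":[[0,0,0],[0,0,0],[0,0,0],[0,0,0],[0,0,0]],"spin":[0,0,0,0,0]}' 40| grep -E "pos|ft|fing"
$M '{"fingers":[255,255,255,255,255],"linear":[[0,0,0],[0,0,0],[0,0,0],[0,0,0],[0,0,0]],"spin":[0,0,0,0,0]}' 40| grep -E "pos|ft|fing"
```

```text
tcp_pos: [0.4235, 0.0505, 0.027]
ft_force: [-0.5, 0.2, 0.2]
tcp_pos: [0.4243, 0.0505, 0.0182]
ft_force: [-1.1, 0.2, 0.1]
tcp_pos: [0.4247, 0.0505, 0.0185]
ft_force: [-0.6, 0.3, 2.3]
finger_gap: 0.0427
finger_force: 40.9
tcp_pos: [0.4247, 0.0505, 0.0185]
ft_force: [0.4, -0.5, 4.2]
finger_gap: 0.0428
finger_force: 41.1
```

```bash
M="python3 -m handwheel"
$M '{"fingers":[255,255,255,255,255],"linear":[[0,0,-2],[0,0,-6],[0,0,-10],[0,0,-14],[0,0,-18]],"spin":[0,0,0,0,0]}' | grep -E "pos|ft"
$M '{"fingers":[255,255,255,255,255],"linear":[[0,0,-4],[-3,3,-7],[-6,6,-7],[-9,9,-7],[-11.8,12.1,-7]],"spin":[0,0,0,0,0]}' | grep -E "pos|ft"
$M '{"fingers":[255,255,255,255],"linear":[[0,0,0],[0,0,0],[0,0,0],[0,0,0]],"spin":[0.07,0.13,0.13,0.13]}' | grep -E "pos|ft|fing|ori"
python3 - <<'E'
from h import *
w=snap("wrist","w9");b=snap("side","s9");a=snap("scene","a9");st=bot.read_state();print(st["time_s"],st["tcp_pos"],rot(st["orientation"])[:,0])
c=np.hstack([cv2.resize(w["color"][160:360,160:360],(500,500),interpolation=2),np.vstack([cv2.resize(b["color"][110:210,230:350],(300,250),interpolation=2),cv2.resize(a["color"][150:250,250:370],(300,250),interpolation=2)])])
cv2.imwrite("pics/i.png",c[:,:,::-1])
E
```

```text
tcp_pos: [0.423, 0.0506, 0.1986]
ft_force: [0.9, 0.5, -1.3]
tcp_pos: [0.5092, 0.1866, 0.2683]
ft_force: [0.4, -0.4, -0.0]
tcp_pos: [0.5077, 0.1851, 0.2667]
orientation: [0.138, -3.136, 0.001]
ft_force: [-0.8, -0.1, 0.0]
finger_gap: 0.0426
finger_force: 41.0
12.2833 [0.50796676 0.18471247 0.26773941] [-9.96260175e-01 -8.64036908e-02  2.55855700e-04]
```

View pics/i.png

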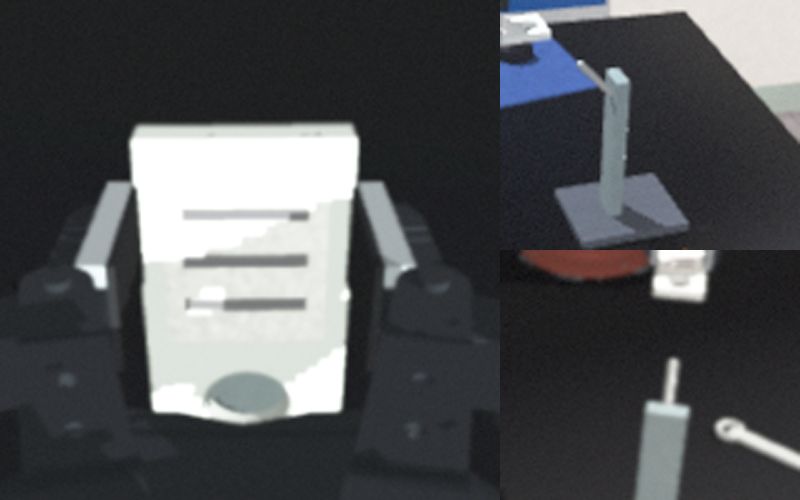

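```bash
python3 - <<'E'
from h import *
w,b,a=load("w9"),load("s9"),load("a9")
T=np.array([.5079,.1849,.2675]); x=np.array([-.9963,-.0864,0]);y=np.array([-.0864,.9963,0])
h=plane(w,258.4,317.6,T[2]-.0105,True);d=h-T;print("hole",h,"in tool",d@x,d@y)
for p in((131,138),(358,138),(152,408),(342,412)):
    q=plane(w,160+p[0]/2.5,160+p[1]/2.5,T[2]-.0105,True)-T;print("corner",(q@x).round(4),(q@y).round(4))
tip,e=tri(a,(319.6,194),b,(262,135.2));print("tip",tip,e)
hx=d@x
for nm,s,off,k,o in(("side",b,(230,110),2.5,(500,0)),("scene",a,(250,150),2.5,(500,250))):
    for nme,dx,dz in(("endT",-.016,-.0105),("endB",-.016,-.0185)):
        for yy in(-.022,.022):
            P=T+(hx+dx)*x+yy*y+[0,0,dz];print(nm,nme,yy,((proj(s,P)-off)*k+o).round(1))
    g=cv2.cvtColor(s["color"],cv2.COLOR_RGB2GRAY)
    if nm=="scene":
        m=(g[140:175,300:345]>110).astype(int)
        for r,row in enumerate(m): print(140+r,"".join(".#"[v] for v in row))
    else:
        m=(g[105:135,215:260]>130).astype(int)
        for r,row in enumerate(m): print(105+r,"".join(".#"[v] for v in row))
E
```

```text
hole [0.54880237 0.18863133 0.257     ] in tool -0.04107342109703077 0.0001835574819993896
corner 0.0228 -0.0223
corner 0.0228 0.0218
corner -0.0461 -0.0219
corner -0.0474 0.0229
tip [0.60981295 0.19611312 0.20483775] 0.0039707699915119314
side endT -0.022 [544.6  29.9]
side endT 0.022 [531.2  12.1]
side endB -0.022 [544.6  37.5]
side endB 0.022 [531.3  19.5]
105 ....................########...#.######......
106 ....................######...................
107 .............................................
108 .............................................
109 .............................................
110 .............................................
111 .............................................
112 .............................................
113 .....................................########
114 ..........................###################
115 ...............##############################
116 #.....#........##############################
117 #.....#........##############################
118 ##....#........###########################.##
119 #######........###################
[... 1937 characters left out ...]

161 ...........######################............
162 ...........######################............
163 ...........######################............
164 ...........######################............
165 ...........######################............
166 ...........######################............
167 ...........#####################.............
168 ............####################.............
169 .................###############.............
170 ...........................####..............
171 .............................................
172 .............................................
173 .............................................
174 .............................................
```

```bash
M="python3 -m handwheel"
$M '{"fingers":[255,255,255,255,255],"linear":[[-2,0.2,1],[-3.6,0.26,2.25],[-3.6,0.26,2.25],[-3.6,0.26,2.25],[-3.6,0.26,2.25]],"spin":[0,0,0,0,0]}' | grep -E "pos|ft"
python3 - <<'E'
from h import *
b=snap("side","s10");a=snap("scene","a10");st=bot.read_state();T=st["tcp_pos"];print(T,rot(st["orientation"])[:,0])
for r in range(115,150): print(r,"".join("%4d"%v for v in cv2.cvtColor(b["color"],7)[r,240:284:1]) if 0 else "".join(" .:-=+*#%@"[v*10//256] for v in cv2.cvtColor(b["color"],7)[r,230:300]))
for r in range(160,215): print(r,"".join(" .:-=+*#%@"[v*10//256] for v in cv2.cvtColor(a["color"],7)[r,295:350]))
E
```

```text
tcp_pos: [0.5435, 0.1905, 0.2458]
ft_force: [0.5, -0.3, -0.9]
[0.54367604 0.19069803 0.24647294] [-0.99628261 -0.08613528 -0.00129108]<stdin>:3: RuntimeWarning: overflow encountered in scalar multiply
Traceback (most recent call last):
OverflowError: Python integer 256 out of bounds for uint8
```

```bash
python3 - <<'E'
from h import *
b,a=load("s10"),load("a10");G=lambda s:cv2.cvtColor(s["color"],7).astype(int)
for r in range(115,150): print(r,"".join(" .:-=+*#%@"[v*10//256] for v in G(b)[r,230:290]))
for r in range(160,210): print(r,"".join(" .:-=+*#%@"[v*10//256] for v in G(a)[r,300:345]))
T=np.array([.5437,.1907,.2463]);x=np.array([-.9963,-.0864,0])
for s in(b,a): print([proj(s,p).round(1) for p in(T-.0443*x-[0,0,.0105],T-.0443*x-[0,0,.0185],(.610,.1965,.2055),(.6475,.1997,.165))])
E
```

```text
115 =.::::::.::--::.:.=*########################%%%%%%%%%%%###**
116 =.::.::::.::::::::=*#####################****##*****+++=---:
117 =...::::::::::::::=*##########***++++++++==-----:::.::::::::
118 =..::::::::::::::.=**+++++++++==---::::..::..::::::.::::::::
119 =..::::::.::::::::-==---:::..........:.:.....:::.:::::::::::
120 =.:.::::.::::.:::..........::.......:...........::::::::::::
121 -:::.=+-::.:::-=-:..:=++*%@@*:....::....::.:.:::.::::.::::::
122 -::::+*=:.::::+*#%@@@@@@@@@@@*...:.:......::..::.:.:::::::::
123 -:..:+*=::::::+#%@@@@@@@@@@@@@+..::.:.....:...:::::::.::::::
124 *+=++++=::::::+#####%@%%%%@@@@%-..........:.:.::::::::::::::
125 @@@%***=::::::+############%@@@#-..........:..:::..::.::::::
126 @@@@%**=::::::+#######**++#%@@@@#-..:.....:..:.::.:..:::.:..
127 @@@@@**=::::::########***%@@@@@@@#:....:.......:.::::.:.::.:
128 @@@@@#+=:.::::*##########@@@@@@@@#-....:..:....::::...::::.:
129 @@@@@%+=::::::+*#########@%%%%%%#*-..::..::....:.:...::::.:.
130 @@@@@%+=::::::+##################+:....:........:..:.:...:::
131 @@@@@%+=::.:::+############***+++-:.............:.::.:::
[... 3160 characters left out ...]
..............
200 ...............:=*%%*-.......................
201 ...............:=*%%*-.......................
202 ...............:=#%%*-.......................
203 ...............-+#%#+:.......................
204 ...............-+#%#+:.......................
205 ...............-+#%*=:.......................
206 ..............:-*%%*-:.......................
207 ..............:=*%%*-........................
208 ..............:=*%%*-........................
209 .........::::::=*%%*-........................
[array([253.6, 124.6]), array([253.6, 127.5]), array([261.6, 134.3]), array([274.4, 146. ])]
[array([321.1, 177.8]), array([320.7, 180.9]), array([319.2, 194.5]), array([316.5, 219. ])]
```

```bash
M="python3 -m handwheel"
$M '{"fingers":[255,255,255,255,255],"linear":[[0,0,-0.2],[-0.45,0,0.3],[-0.9,0,0.8],[-1.35,0,1.3],[-1.8,0,1.8]],"spin":[0,0,0,0,0]}' | grep -E "pos|ft"
$M '{"fingers":[255,255,255],"linear":[[0,0,0],[-0.25,0,0.25],[-0.45,0,0.5]],"spin":[0,0,0]}' | grep -E "pos|ft|fing"
$M '{"fingers":[255,255,255],"linear":[[0,0,0],[-0.25,0,0.25],[-0.45,0,0.5]],"spin":[0,0,0]}' | grep -E "pos|ft|fing"
python3 - <<'E'
from h import *
b,a=snap("side","s11"),snap("scene","a11");G=lambda s:cv2.cvtColor(s["color"],7).astype(int)
for r in range(122,150): print(r,"".join(" .:-=+*#%@"[v*10//256] for v in G(b)[r,240:290]))
for r in range(175,215): print(r,"".join(" .:-=+*#%@"[v*10//256] for v in G(a)[r,300:345]))
E
```

```text
tcp_pos: [0.5621, 0.1924, 0.2266]
ft_force: [0.3, -0.4, -1.0]
tcp_pos: [0.5666, 0.1928, 0.2222]
ft_force: [0.1, 0.2, -0.0]
finger_gap: 0.0425
finger_force: 40.9
tcp_pos: [0.5704, 0.1932, 0.2178]
ft_force: [-8.3, -2.1, 5.2]
finger_gap: 0.0423
finger_force: 41.5
122 -:::.:.:.:.:::::::::..........:.....:....::::.::::
123 -:.::..:::.::.::::::...............:.:....:.::::::
124 -:::..::::::..::.::.................:..:..::::::::
125 -:...::::::::.:::.:........:.........:.::::..:::::
126 :::.:::::::::::::::..............:..:....:::::::..
127 -::..:::::::::::::::.................:.::.::..:..:
128 --::.::::::::::::::............::......:...:::::.:
129 -:..::::::.:::::::...:=+*%@#-................:.:..
130 -:..::==-.:...-=++*%@@@@@@@@*:..........:.....:.:.
131 -::..:++-:.:..=*##@@@@@@@@@@@*...............::.:.
132 -:::--++-.::::=*##%@@@@%@@@@@@=..............:..::
133 #*++*+++-:::::=*####*######%@@%-.......:..:.....::
134 @@@@#*++-:::::=*####*******#@@@#-...........::.:..
135 @@@@%+++-.::::=*#####***##@@@@@@#-............::.:
136 @@@@@*++-::::.=*######*#@@@@@@@@%+..::..:....:::..
137 @@@@@%*+-:
[... 2000 characters left out ...]

201 .......:=*#%%%%%%@@@@@@@@@@@@#=:.............
202 .......:-+***###%%%%%%%%%%%@%*-..............
203 ........:--===++*###*########+:..............
204 ............:::-+**+===++++++-:..............
205 ...............-+**+-:::::---:...............
206 ..............:-+**=:........................
207 ..............:-+**=:........................
208 ..............:=+**=:........................
209 .........:::::-=***=:........................
210 ........-======+**+=::.......................
211 .......:=*##****##*+==--::...................
212 .......:+#%%%%%%%%%##**++-:..................
213 .......-+#%%%%%%%%%%%%###+-..................
214 ......:-+###%%%%%%%%%%%%#+-..................
```

```bash
M="python3 -m handwheel"
$M '{"fingers":[255,255,255],"linear":[[0.2,0,0],[0.2,0,0],[0.2,0,0]],"spin":[0,0,0]}' | grep -E "pos|ft|fing"
python3 - <<'E'
from h import *
w=snap("wrist","w12");a=snap("scene","a12");b=snap("side","s12")
c=np.hstack([cv2.resize(w["color"][240:340,200:320],(480,400),interpolation=2),np.vstack([cv2.resize(b["color"][115:165,240:300],(320,200),interpolation=2),cv2.resize(a["color"][175:215,290:350],(320,200),interpolation=2)])])
cv2.imwrite("pics/j.png",c[:,:,::-1])
E
```

```text
tcp_pos: [0.5691, 0.193, 0.2178]
ft_force: [-0.5, 0.1, 0.4]
finger_gap: 0.0426
finger_force: 40.9
```

View pics/j.png

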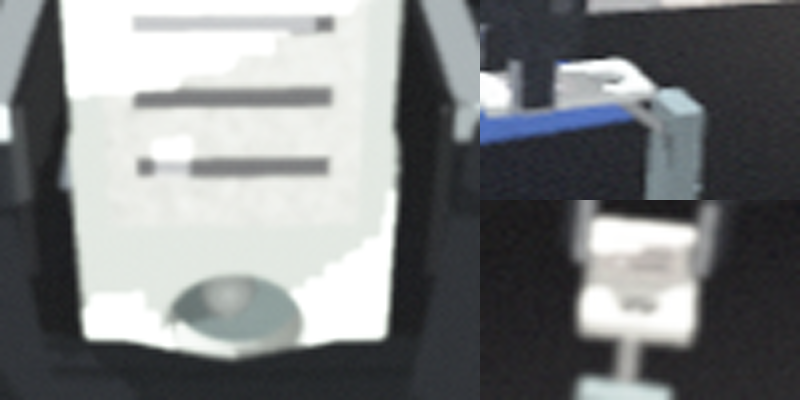

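```bash
M="python3 -m handwheel"
$M '{"fingers":[255,255,255,255],"linear":[[0.1,-0.1,0],[-0.1,-0.1,0.25],[-0.35,-0.1,0.5],[-0.35,-0.1,0.5]],"spin":[0,0,0,0]}' | grep -E "pos|ft"
$M '{"fingers":[255,255,255,255],"linear":[[-0.22,0,0.25],[-0.45,0,0.5],[-0.45,0,0.5],[-0.45,0,0.5]],"spin":[0,0,0,0]}' | grep -E "pos|ft"
```

```text
tcp_pos: [0.5721, 0.1921, 0.2113]
ft_force: [-1.1, -0.6, -1.1]
tcp_pos: [0.5769, 0.1925, 0.2067]
ft_force: [-1.4, -0.1, -2.3]
```

```bash
M="python3 -m handwheel"
$M '{"fingers":[255,255,255,255],"linear":[[-0.22,0,0.25],[-0.5,0,0.6],[-0.5,0,0.6],[-0.5,0,0.6]],"spin":[0,0,0,0]}' | grep -E "pos|ft"
$M '{"fingers":[120,100,60,0,0],"linear":[[0,0,0],[0,0,0],[0,0,0],[0,0,0],[0,0,0]],"spin":[0,0,0,0,0]}' | grep -E "pos|ft|gap"
$M '{"fingers":[0,0,0,0,0],"linear":[[0,0,0],[0,0,-2],[0,0,-5],[0,0,-9],[4,0,-12]],"spin":[0,0,0,0,0]}' | grep -E "pos|ft"
$M '{"fingers":[0,0,0,0,0],"linear":[[4,0,0],[8,0,0],[12,0,0],[14,0,0],[14,0,0]],"spin":[0,0,0,0,0]}' | grep -E "time|pos|ft"
python3 - <<'E'
from h import *
b,a=snap("side","s13"),snap("scene","a13");G=lambda s:cv2.cvtColor(s["color"],7).astype(int)
for r in range(128,190,1): print(r,"".join(" .:-=+*#%@"[v*10//256] for v in G(b)[r,245:300]))
for r in range(188,250,2): print(r,"".join(" .:-=+*#%@"[v*10//256] for v in G(a)[r,295:345]))
E
```

```text
tcp_pos: [0.582, 0.1931, 0.201]
ft_force: [-0.9, -0.6, -2.6]
tcp_pos: [0.5822, 0.1931, 0.2021]
ft_force: [0.1, -0.3, -0.4]
finger_gap: 0.0847
tcp_pos: [0.5517, 0.19, 0.3192]
ft_force: [0.0, -0.8, 1.6]
time_s: 16.47
tcp_pos: [0.4064, 0.1782, 0.3172]
ft_force: [0.6, -0.8, -0.0]
128 =========-:......................:.:..:...:::::::::::::
129 ==========-.........................:.:.:::::::::::::::
130 ===========-...........................:.:..:::.:::::::
131 ============-:............................:::::::::::::
132 =============-:........................:...:.:::.::::.:
133 -=============-:..............:.....:::..::..:.:::::.::
134 -==============-##=:................:.:...::..:.::::..:
135 ===============+%#+-:.........................:...::::.
136 ================++++-:.:=**-...:::......:...::.:::.::::
137 =================++++-:-#@@%+***+-.......::....:..:..::
138 ==================++*+-=%@@@%%%%#+:......:....::::..:.:
139 ===================++*++#@@@@%%%%#=:...........:.:..:::
140 ====================+++*#%@@@@%%%%#=:...............:::
141 =====================+++*#%@@@@%%%%#=..
[... 3901 characters left out ...]
=+*++++++++++++++*###+:........:=+*##%%%
226 .........:=+*++++++++++++++*##*=:..........:--====
228 .........:-++++++++++++++++*##*=:...............:.
230 .........:=+++++++++++++++**##+-:.................
232 .........-=+++++++++++++++*#%#+-:.................
234 ........:-=+++++++++++++++*#%#+-..................
236 ........:-=+++++++++++++++*#%*=:.................:
238 ........:-=++++++++++++++*#%#*=::...............:.
240 ........:-=++++++++++++++**##+-:...:.::...:.:.:.::
242 ........:-=+++++++++++++++==--::.:.....:...:.:.:.:
244 ........:-=+++++++++++++++-:.....:...:....:::..::.
246 ....:...:-+++++++++++++++=-::.....:..:.::.::::::::
248 :......::=+++++++++++++++=-::.:.:::::::::.::.:.:::
```

```bash
M="python3 -m handwheel"
$M '{"fingers":[0,0,0,0,0],"linear":[[0,0,0],[0,0,0],[0,0,0],[0,0,0],[0,0,0]],"spin":[0,0,0,0,0]}' | grep -E "time|ft"
python3 - <<'E'
from h import *
b0=load("s13");b=snap("side","s14");d=np.abs(b["color"].astype(int)-b0["color"])[120:190,240:300].max(2);print((d>50).sum())
g=cv2.cvtColor(b["color"],7).astype(int)
for r in range(258,288): print(r,"".join(" .:-=+*#%@"[v*10//256] for v in g[r,288:340]))
for t in(14.5,18.5):
    for rr,h in((.036,.013),(.024,.016),(.043,.01)): q=np.radians(t);print(t,rr,proj(b,A+h*n+rr*(np.cos(q)*up+np.sin(q)*rt)).round(1))
E
```

```text
time_s: 16.98
ft_force: [-0.4, 0.0, 0.2]
0
258 ****************+=***************##*****++*#*######@
259 *****************+************************#*#*#####@
260 *******************************************########@
261 ***********************++++*++**********#*#######**@
262 ********************+++++++*+*+******#*##*##*##*++*@
263 ******************+*++++++++++*+********#*###**++**@
264 ***************+++++++++++*+++*++******#*####*++**#@
265 **************+++++++======++*+*********#*#*#++*##%@
266 *************+++++==-::::---=++*+********##****###%@
267 ************+++++-::::::::::--=+*+************#*##@@
268 ***********++++=-::::::::-:::--=+**********#*#####@@
269 ***********++=-::::::-=-:::--:--=+*********+**####@@
270 **********+++=::::-=+*+-:::-:----=+****+++===+*##@@@
271 *********++=-::--+*+++=:::::-----++**++=------*##@@@
272 ********+=--:-+*+++=--:::--:--=+*##**+--------+**#%#
273 *****++=-::-+**+==-:::::::-:=+*#%%%**+=-------=**%@@
274 ***++--::::-++=-:::::::-::::+#%%%#***+=-------=%@@@@
275 **+=::::::::-:::::::::::::--=##**==+**+===-==+*%@@@@
276 **+:::::::::::::::::::::--:--++=---=+*+++++***#@@@@@
277 **+-:::::::::::::::::::::::--------=+*******###@@@@@
278 **+-:::::::::::::::::::::::::------=********##@@@@@@
279 **+-:::::::::::::::::::::----:-----=+*******#%@@@@@@
280 ***=::::::::::::::::::::::-:-------+********#@@@@@@@
281 ****=-::::::::::::::::-::-:--------+********%@@@@@@@
282 ****#*=:::::::::::::::::-::-------=+********@@@@%%%%
283 ****%%%+::::::::::::::::::--------=+*******#@@@@@@@%
284 ***%@@@%+:::::::::::::::--::------+*****##*%@@@@@@@@
285 **%@@@@%+-::::::::::::::::-------=+****#%#%@@@@@@@@@
286 **@@@@@#=-:::::::::::::::::::----+*****%%*@@@@@@@@@@
287 *%@@@@%*+=::::::::::::::--::----=+*****##%@@@@@@@@@@
14.5 0.036 [325.1 274. ]
14.5 0.024 [318.7 275.7]
14.5 0.043 [329.1 273.2]
18.5 0.036 [325.3 275.2]
18.5 0.024 [318.9 276.5]
18.5 0.043 [329.4 274.6]
```

```bash
python3 - <<'E'
from h import *
def fit(s,box,th,h,fish,inv=False):
    g=cv2.cvtColor(s["color"],7).astype(float);x0,y0,x1,y1=box;ys,xs=np.mgrid[y0:y1,x0:x1];p=g[y0:y1,x0:x1]
    wt=np.clip(th-p if inv else p-th,0,None);q=np.array([face(s,u,v,h,fish)[:2] for u,v in zip(xs[wt>0],ys[wt>0])]);k=wt[wt>0]
    c=(q*k[:,None]).sum(0)/k.sum();C=((q-c)*k[:,None]).T@(q-c)/k.sum();v=np.linalg.eigh(C)[1][:,1];v*=np.sign(v[0]);return c.round(4),np.degrees(np.arctan2(v[1],v[0])).round(1)
b=load("s14");w=load("w7")
print("side line",fit(b,(298,268,312,276),75,.038,False)); print("side fin",[fit(b,(314,271,323,277),135,h,False) for h in(.013,.018)])
print("side tab",fit(b,(324,269,336,277),110,.01,False,True))
print("wrist line",fit(w,(251,209,258,248),90,.038,True),"fin",[fit(w,(258,252,269,265),90,h,True) for h in(.013,.018)],"tab",fit(w,(258,277,274,290),90,.01,True,True))
E
```

```text
side line (array([ 0.0065, -0.0077]), np.float64(44.7))
side fin [(array([0.026 , 0.0009]), np.float64(17.3)), (array([0.0274, 0.0046]), np.float64(17.4))]
side tab (array([0.0432, 0.0107]), np.float64(38.1))
wrist line (array([ 0.0081, -0.0044]), np.float64(17.9)) fin [(array([0.0238, 0.0016]), np.float64(20.4)), (array([0.0249, 0.0006]), np.float64(20.5))] tab (array([0.0407, 0.0058]), np.float64(4.5))
```

```bash
python3 -c "
from cell import bot
print(bot.finish_job())"
```

```text
the job is handed in; nothing more can be done
None
```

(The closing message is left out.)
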